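Open the filler of a pressurised mist-lubrication tank

ROBOT

A 7-joint arm with a two-finger parallel gripper is mounted at the origin on the work surface. World frame = base frame: x ahead of the robot, y to its left, z up, the work surface at z = 0. Lengths are in m, angles in rad, forces in N, time in s.
With the tool pointing down it reaches from about 0.425 to 0.8 m from the base axis. Payload 8.3 kg.
Tool frame: the origin (TCP) lies where the fingers leave the gripper's body, on its centre line; the fingertips stand 73 mm ahead of it and the grasp point (between the pads) lies 54 mm ahead of it; z points along the fingers, y is the direction in which the jaws open and shut (so a half turn about z gives the same grasp; the last joint's range is limited). The gripper opens to 85 mm and grips with 20 to 120 N. Pads are 22 mm wide; open, the fingers measure 114 mm over their backs; the gripper's body (76 mm by 85 mm) begins 54 mm behind the grasp point. The pads swing forward as they close: fully open they stand 13 mm farther back than shut.
Start: joints at [1.174, 0.383, 0.016, 1.37, -0.006, 1.388, -0.046], TCP at [0.205, -0.59, 0.304] pointing down, gripper open.
Joint ranges: [-2.95, 2.95], [-0.25, 2.06], [-1.52, 1.56], [0.18, 2.33], [-1.44, 4.58], [0.02, 2.06], [-3.01, 3.01]. Speed limits (rad/s): [2.39, 2.39, 3.01, 3.01, 3.14, 3.14, 3.14].

INTERFACE

Orientations are given as a unit quaternion [x, y, z, w].
In Python, from rig import bot, grab_frame, camera_info, nets gives the robot as it stands.
- The arm moves only by the shell command python3 -m crank 'ROWS' [FORCE]. ROWS is JSON, one flat list of numbers, 7 for each row, row after row: the turn, a rotation vector about the tool's x, y, z in units of 5 degrees (1.0 is 5 degrees), then the shift along the tool's x, y, z in units of 30 mm (1.0 is 30 mm), then the finger opening in mm, from 0 to 85.4. A call has 1 to 8 rows; each row is the pose to reach, as a shift and turn from the pose commanded when the call began, along the tool's axes at that moment; what a row does not reach only later rows make up. A row lasts 1/8 s, in which the tool goes at most 62.5 mm and 10.7 degrees, less where a joint would pass 70% of its speed; a pose out of reach is approached as far as the arm can. A call with a gripper value outside its range is refused whole. The fingers move at their own pace and stop on an object; FORCE is the grip in N (left out, the last holds). Time passes only in rows, so rows that repeat a pose let the fingers close. It gives the time, the measured TCP pose, the force and the opening at its end, in the units of the state.
- bot.sense(): the state, without advancing time (a new reading comes with each control period).
- grab_frame(name): name is "scene" or "top"; returns the picture (420x560x3 uint8, blue, green, red); there is no depth.
- camera_info(name): a dict with "K" (3x3 intrinsics, pixels), "view" (4x4, takes a point from world to camera coordinates). Camera axes: x right, y down, z forward; pixel columns grow to the right and rows downward; lengths in m; the calibration is good to about 2 mm. A picture is of the moment at which its call begins. camera_info takes no time and is no camera call.
- bot.hand_in(): hands the job in, once; it reports no verdict.
Trained networks look in the newest picture that a camera, given by its name, has taken for a name from the list of things; names that differ only in an ending like _2 or _b are one class to them, and where a whole thing is asked for, a point or a joint stands for the part that bears it (a point fixed in the world has none). Each returns a list of dicts, best first, with "conf" (0 to 1); they miss things now and then, are a little off and sometimes report something else, mostly with a low value. They report only what shows in the picture. A call takes as long as a camera call. They do not tell look-alikes from the thing itself.
- nets.look_for(camera, thing): "point" ([x, y, z] in m, in world coordinates, good to about 4 mm: the middle of the surface that is visible of it).
- nets.tip_of(camera, thing): "point" ([x, y, z] in m, in world coordinates, good to about 4 mm: a listed point, or the origin of a listed thing).
The state is a dict: "t": time; "qpos": joint angles; "joint_vel": joint speeds; "tau": joint torques, N m; "tcp_pos": TCP position; "tool_rot": TCP orientation; "contact_force": force on the tool from outside, world axes, zero at the start; "ft_torque": the same for the moment, N m; "gripper_width": finger opening in m.
Only numpy, scipy, OpenCV 4.12 (cv2) and the standard library are available. Lean on these libraries where they do the work, as an engineer would, in place of code of your own. Each camera call takes 0.05 s, during which the arm holds its last target. There are 200 camera calls.

TASK

The oil tank of the lathe's mist lubrication needs topping up: shut its air valve by turning the red lever fully across the pipe, and only then open the filler - press the black cap down against its spring, twist it anticlockwise until it comes free, and lift it off. Set the cap down, not dropped, in the large bay of the orange tray, standing upright on its stem, and leave the valve shut. Do not force it: the spring gives to a light push, and pressing, turning or pulling the cap against the neck with more than about 50 N would damage its lugs; leave the other things on the bench where they are.

Things in the scene. Friction and masses are not known exactly. Their poses are not given: they have to be found in the camera images.
- tank: Fixed upright round oil tank, blue, with a bolted aluminium lid 230 mm across, its flat top 140 mm above the bench. Origin: centre of its underside; z up; its front (oil level glass) looks along its own -x. In its frame the filler neck stands at x -30, y -58, the air valve's axis at x +12, y +55 mm; a brass air pipe at y +55 runs along x, its top 44 mm above the lid.
- gauge (a point): Centre of the round pressure gauge (52 mm wide, top 84 mm above the lid), towards the rear of the lid; axes as the tank's. A brass relief valve, 28 mm high, stands at x +45, y -75 mm of the tank. Keep clear of both.
- filler (a point): Centre of the filler neck's rim, 34 mm above the lid; axes as the tank's. Steel neck, 54 mm outside, with two inward ledges that catch the cap's lugs. A red mark on its flange towards the tank's -x means locked; a green one, 77 degrees anticlockwise from it seen from above, means free.
- cap: Loose black filler cap, about 150 g, starts locked on the neck. Origin: centre of the foot of its 22 mm steel stem; z up. At z 0 to 6 mm two lugs along its x (40 mm over their ends); at z 20 to 36 a skirted disc 62 mm wide, flat on top. Locked: origin 20 mm above the lid, x along the tank's x (play 3 degrees). Rising 20 mm from there, once free, it is clear of the neck.
- cap_wing (a point): Centre of the wing bar on the cap's disc, 47 mm above the cap's origin; axes as the cap's. The bar is 52 mm long (cap's x), 14 mm wide (y), 22 mm high (z 36 to 58 mm of the cap), black, with a yellow stripe on its -x half. Locked, the stripe points along the tank's -x, to the red mark.
- seal_plate (a joint): The cap's sprung sealing plate, which bears on the neck's rim: 0 locked, -0.006 when the cap is pressed 6 mm down (stop at -0.0095), +0.005 free. To free the cap push it straight down at least 5 mm (best 6 to 7), keep it down, turn it 77 degrees anticlockwise seen from above (free from 69, stop at 86), let it spring up, lift. Spring 6 N locked, 11 N at 6 mm, 15 N at the stop.
- air_valve (a joint): Angle of the ball valve's lever, rad: 0 = open (lever along the pipe, pointing along the tank's -x), 1.57 = shut, at a stop (lever across the pipe, pointing along the tank's +y). It turns clockwise seen from above to shut, stays where it is left, and needs about 0.25 N m. It starts between 0 and 0.35.
- lever_pivot (a point): On the axis of the valve lever, at the lever's mid height (203 mm above the bench). The point turns with the lever: its own -x points along the lever to its end.
- lever_grip (a point): Point on the lever's red sleeve, 70 mm from the pivot, at its mid height (203 mm above the bench). The sleeve is 66 mm long (ends 95 mm from the pivot), 19 mm wide and 10 mm high; below it, out beyond the pipe, there is nothing down to the lid 58 mm lower. The point turns with the lever (axes as lever_pivot).
- tray: Fixed orange plastic tray on the bench, 200 mm (its x) by 140 mm (its y), floor 4 mm thick, walls 25 mm high and 4 mm thick. Origin: centre of its underside. A divider at x +40 mm parts it into a large bay (x -96 to +38, y -66 to +66 mm) for the cap and a small one with a brass fitting. It stands to the left or to the right of the tank.
- cap_place (a point): Centre of the floor of the tray's large bay, 4 mm above the bench; axes as the tray's.
- fitting: Loose brass fitting, 22 mm wide, 26 mm high, in the tray's small bay: leave it there. Origin: centre of its underside.
- drill_case: Loose grey and red drill case, 140 x 110 x 44 mm, on the other side of the tank from the tray: leave it. Origin: centre of its underside.
- oil_bottle: Loose grey oil bottle, 82 mm across, 230 mm high, behind the tank (+x): leave it. Origin: centre of its underside.
- funnel: Loose green funnel standing mouth down, 124 mm across, 150 mm high, beyond the tank and to its right (-y): leave it. Origin: centre of its underside.
- caliper: Loose steel caliper lying on the bench, 210 mm long (its x), nearer the robot on the right (-y): leave it. Origin: on its underside near its middle.
- spanner: Loose steel spanner lying on the bench, 180 mm long (its x), nearer the robot on the left (+y): leave it. Origin: on its underside at its middle.
Mind the look-alikes: they are no part of the job. What is meant by the cap is not blue, and is the larger of those in its own colour.

How it is judged:
On the way, in this order (a step that is already met when the one before it is completed fails the run):
1. the air valve is shut while the cap is still locked on (value of joint air_valve above 1.45 rad and z of cap in the frame of tank below 0.163 m), for 0.2 s.
2. the cap is freed and lifted off the neck, the valve still shut (z of cap in the frame of tank above 0.182 m and value of joint air_valve above 1.4 rad), for 0.1 s.
At the end, for the whole second after the job is handed in: The air valve is shut (lever past 1.4 rad of its 1.57), and the cap stands still and upright (within 0.12 rad) on its stem on the floor of the tray's large bay (origin within 9 mm of the tray's underside height, x -70 to +12 mm and y within 40 mm in the tray's frame) (value of joint air_valve above 1.4 rad and x of cap in the frame of tray between -0.07 and 0.012 m and y of cap in the frame of tray between -0.04 and 0.04 m and z of cap in the frame of tray between 0 and 0.009 m and angle between cap's own z axis and vertical below 0.12 rad and linear speed of cap below 0.02 m/s); the robot touches nothing.
It fails at once if the cap is pressed or wrenched against the tank with more than 60 N (contact force between cap and tank above 60 N).
It fails at once if the cap is let go more than about 25 mm above the tray or bench (dropped) (height (world z) of cap above 0.03 m and horizontal distance between cap and filler above 0.06 m and contact force between the fingers and cap below 0.2 N).
It fails at once if the drill case, oil bottle, funnel, brass fitting, caliper or spanner is knocked away (moved over 25 mm) (distance of any of drill_case, oil_bottle, funnel, fitting, caliper, spanner from where it was at the start of the episode above 0.025 m).
It also fails if it takes over 59 s, if anything falls off the work surface, if the arm or the gripper's body presses on something with over 40 N, if the wrist force passes 120 N, or if a joint passes its speed limit or range.

## Working session

There is one attempt and no reset: what is moved stays moved. The work goes in short steps, Python scripts to look and compute and a shell command to move; the robot and the scene stay as the last step left them, time stands still between calls to the robot, and variables do not carry over. Pictures are saved under pics/ and viewed, about 8 in all and at most 12, crops included, and the job is handed in when it is done.

```bash
ls; mkdir -p pics
cat > h.py <<'E'
from rig import bot, grab_frame, camera_info, nets
import numpy as np, cv2
from scipy.spatial.transform import Rotation as R
def st():
    s=bot.sense(); return s
def proj(cam,p):
    c=camera_info(cam); V=np.array(c["view"]);K=np.array(c["K"])
    q=V[:3,:3]@np.asarray(p)+V[:3,3]; u=K@q; return u[:2]/u[2]
def ray(cam,uv):
    c=camera_info(cam); V=np.array(c["view"]);K=np.array(c["K"])
    d=V[:3,:3].T@np.linalg.solve(K,[uv[0],uv[1],1]); o=-V[:3,:3].T@V[:3,3]; return o,d/np.linalg.norm(d)
def atz(cam,uv,z):
    o,d=ray(cam,uv); return o+d*(z-o[2])/d[2]
def tri(a,b):
    (o1,d1),(o2,d2)=ray("scene",a),ray("top",b)
    A=np.eye(3)*2-np.outer(d1,d1)-np.outer(d2,d2)
    p=np.linalg.solve(A,o1-d1*(d1@o1)+o2-d2*(d2@o2))
    return p
E
python3 - <<'E'
from h import *
np.set_printoptions(precision=4,suppress=True)
s=st(); print(s["t"],s["tcp_pos"],s["tool_rot"],s["gripper_width"])
print(R.from_quat(s["tool_rot"]).as_matrix())
for c in("scene","top"):
    im=grab_frame(c); cv2.imwrite(f"pics/{c}0.png",im)
    print(c,"cam pos",ray(c,(280,210)))
    for n in("tank","filler","cap","cap_wing","lever_pivot","lever_grip","cap_place","gauge","tray"):
        for r in nets.tip_of(c,n)[:3]: print(n,np.array(r["point"]),round(r["conf"],2),proj(c,r["point"]).round())
print(st()["t"])
E
```

```text
pics
0.0 [ 0.2047 -0.5901  0.3029] [ 0.9861  0.1662 -0.0002 -0.001 ] 0.0851914391267003
[[ 0.9448  0.3277 -0.0007]
 [ 0.3277 -0.9448  0.0019]
 [-0.     -0.002  -1.    ]]
scene cam pos (array([1.1411, 0.5302, 0.7001]), array([-0.5972, -0.5528, -0.5812]))
tank [ 0.5522 -0.0156  0.0001] 0.9 [279. 248.]
filler [ 0.5015 -0.062   0.1755] 0.6 [281. 179.]
cap [ 0.4995 -0.0643  0.156 ] 0.77 [281. 185.]
cap [ 0.348  -0.0472  0.0017] 0.61 [318. 212.]
cap [ 0.5745 -0.2531  0.0011] 0.61 [217. 214.]
cap_wing [ 0.5773 -0.2548  0.0447] 0.77 [214. 202.]
cap_wing [ 0.504  -0.0672  0.2045] 0.7 [279. 169.]
cap_wing [ 0.3481 -0.0515  0.0349] 0.49 [317. 202.]
lever_pivot [0.5803 0.0264 0.2032] 0.81 [285. 195.]
lever_grip [0.5143 0.0519 0.2075] 0.52 [312. 187.]
cap_place [0.511  0.3544 0.0019] 0.87 [410. 316.]
cap_place [ 0.5018 -0.0644  0.2039] 0.31 [280. 169.]
gauge [ 0.6142 -0.0599  0.1978] 0.9 [249. 188.]
tray [ 0.5354  0.3572 -0.0011] 0.89 [406. 324.]
tray [0.5108 0.355  0.0037] 0.6 [411. 316.]
top cam pos (array([ 0.4103, -0.006 ,  1.057 ]), array([ 0.1464,  0.02  , -0.989 ]))
tank [ 0.5519 -0.0212 -0.0012] 0.95 [294. 216.]
tank [ 0.5315 -0.3851 -0.0032] 0.15 [434. 226.]
filler [ 0.5001 -0.0635  0.1788] 0.62 [315. 229.]
cap [ 0.5078 -0.0597  0.1604] 0.89 [312. 226.]
cap [ 0.346  -0.0499  0.003 ] 0.79 [304. 297.]
cap [ 0.5726 -0.2512 -0.0033] 0.77 [382. 210.]
cap_wing [ 0.5746 -0.256   0.0474] 0.8 [389. 206.]
cap_wing [ 0.5033 -0.0615  0.2104] 0.77 [315. 226.]
cap_wing [ 0.3284  0.3081 -0.0014] 0.32 [163. 300.]
lever_pivot [0.578  0.0283 0.2041] 0.72 [272. 191.]
lever_grip [0.5155 0.0522 0.2024] 0.59 [260. 220.]
cap_place [0.5079 0.3559 0.005 ] 0.7 [148. 230.]
gauge [ 0.6181 -0.0516  0.1969] 0.91 [310. 173.]
tray [0.5427 0.3526 0.002 ] 0.73 [151. 217.]
tray [0.3294 0.3084 0.0006] 0.26 [163. 300.]
1.0
```

Run:
```python
import cv2
for c,(x0,y0,x1,y1) in (("scene",(180,120,460,330)),("top",(100,120,400,345))):
    im=cv2.imread(f"pics/{c}0.png")[y0:y1,x0:x1]; k=800/(x1-x0)
    cv2.imwrite(f"pics/{c}1.png",cv2.resize(im,(800,int((y1-y0)*k)),interpolation=cv2.INTER_CUBIC))
```

```text
(no output)
```

View pics/scene1.png

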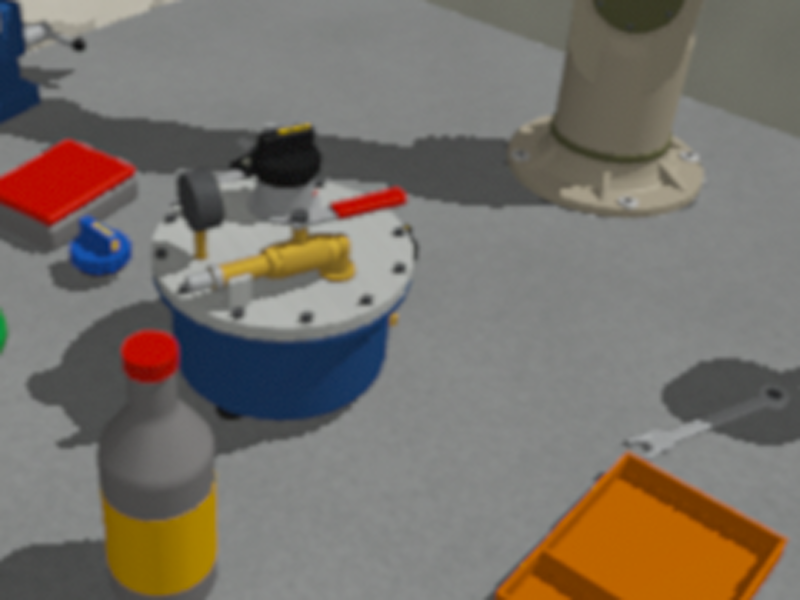

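View pics/top1.png

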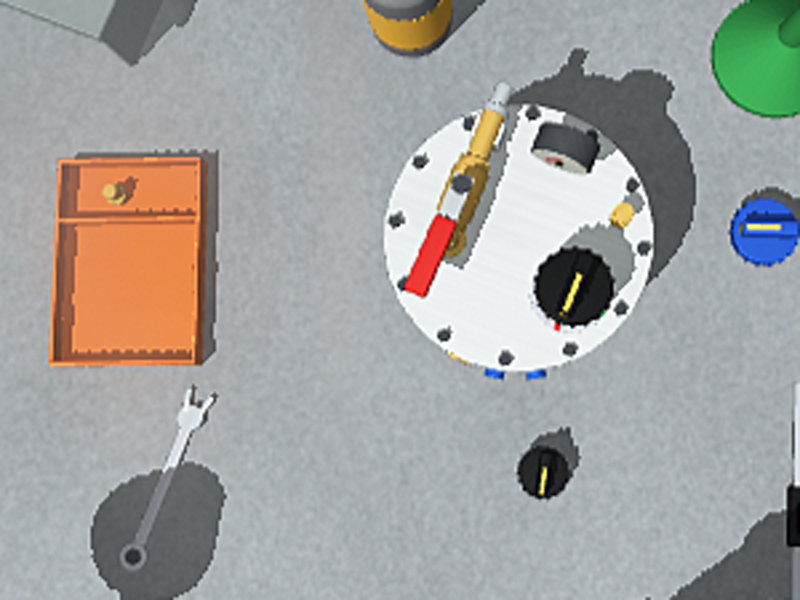

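The scene crop shows the black cap on the tank's neck at (285,155) and the red sleeve at (370,203). In the top crop, the cap is at (575,287) with its stripe towards the red mark, and the sleeve runs from (447,218) to (415,292). The tray is on the left, at (127,260). The look-alikes are a small black cap on the bench at (543,472) and a blue one at (765,232). Next I'll refine the poses.

```bash
cat > m.py <<'E'
from h import *
from scipy.optimize import least_squares
np.set_printoptions(precision=4,suppress=True)
def blob(im,lo,hi,box,near=None):
    x0,y0,x1,y1=box; m=np.zeros(im.shape[:2],np.uint8)
    hsv=cv2.cvtColor(im,cv2.COLOR_BGR2HSV); mm=cv2.inRange(hsv,lo,hi); m[y0:y1,x0:x1]=mm[y0:y1,x0:x1]
    n,l,s,c=cv2.connectedComponentsWithStats(m); i=1+np.argmax(s[1:,4]); 
    p=np.argwhere(l==i)[:,::-1].astype(np.float32); return c[i],s[i,4],cv2.minAreaRect(p)
E
python3 - <<'E'
from m import *
I={c:grab_frame(c) for c in("scene","top")}
R1=((0,150,120),(8,255,255)); Y=((20,120,120),(35,255,255))
rs=blob(I["scene"],*R1,(290,180,330,200)); rt=blob(I["top"],*R1,(245,195,275,235))
ys=blob(I["scene"],*Y,(272,160,295,170)); yt=blob(I["top"],*Y,(308,218,322,240))
for b in(rs,rt,ys,yt): print(b[0],b[1],b[2])
print("sleeve",tri(rs[0],rt[0]),"stripe",tri(ys[0],yt[0]))
c,(w,h),a=rt[2]
# sleeve axis from top pixels via plane z=.208
box=cv2.boxPoints(rt[2]); P=np.array([atz("top",b,.208)[:2] for b in box]); e=[P[1]-P[0],P[2]-P[1]]; e=max(e,key=np.linalg.norm); print("sleeve P",P, "axis deg",np.degrees(np.arctan2(e[1],e[0])),np.linalg.norm(e))
pts={"tank":(0,0),"filler":(-.03,-.058),"cap":(-.03,-.058),"cap_wing":(-.03,-.058),"lever_pivot":(.012,.055)}
obs=[]
for k in range(4):
  for c in I:
    if k: grab_frame(c)
    for n,q in pts.items():
      for r in nets.tip_of(c,n):
        if np.linalg.norm(np.array(r["point"][:2])-[.54,-.02])<.1: obs.append((n,c,q,r["point"])); break
Q=np.array([o[2] for o in obs]);W=np.array([o[3] for o in obs])
for n in pts:
    print(n,np.mean([o[3] for o in obs if o[0]==n],0),np.std([o[3] for o in obs if o[0]==n],0))
def f(p):
    c,s=np.cos(p[2]),np.sin(p[2]); return (Q@np.array([[c,s],[-s,c]])+p[:2]-W[:,:2]).ravel()
r=least_squares(f,[.55,-.02,-.3],loss="soft_l1",f_scale=.004); print("tank",r.x[:2],"yaw",np.degrees(r.x[2]))
c,s=np.cos(r.x[2]),np.sin(r.x[2])
for n,q in pts.items(): print(n,r.x[:2]+np.array([[c,-s],[s,c]])@q)
for n in("cap_place","tray"):
  print(n,[np.array(nets.tip_of(cc,n)[0]["point"]) for cc in I])
print(st()["t"])
E
```

```text
[309.2482 190.4397] 141 ((308.82952880859375, 190.6862335205078), (6.048752307891846, 25.42616844177246), 74.47589111328125)
[260.6996 215.6403] 253 ((260.8866271972656, 215.5051727294922), (8.528907775878906, 30.460384368896484), 23.96249008178711)
[281.9375 164.625 ] 16 ((282.1346435546875, 164.673095703125), (1.3728128671646118, 10.198039054870605), 78.69007110595703)
[314.0811 229.5946] 37 ((314.0345153808594, 229.91378784179688), (2.228343963623047, 16.155494689941406), 21.801406860351562)
sleeve [0.5241 0.0514 0.2033] stripe [ 0.4965 -0.0617  0.216 ]
sleeve P [[0.4974 0.0714]
 [0.5569 0.0471]
 [0.5498 0.0305]
 [0.4905 0.0549]] axis deg -22.23480777127853 0.0642130031621085
tank [ 0.5514 -0.019  -0.001 ] [0.0016 0.0012 0.0009]
filler [ 0.5016 -0.064   0.1772] [0.0019 0.0014 0.0016]
cap [ 0.5057 -0.0477  0.1653] [0.0059 0.038  0.0145]
cap_wing [ 0.5032 -0.0646  0.2073] [0.0016 0.0021 0.0024]
lever_pivot [0.5828 0.026  0.2026] [0.0022 0.0008 0.0008]
tank [ 0.5518 -0.0201] yaw -21.20767937273189
tank [ 0.5518 -0.0201]
filler [ 0.5029 -0.0633]
cap [ 0.5029 -0.0633]
cap_wing [ 0.5029 -0.0633]
lever_pivot [0.5829 0.0269]
cap_place [array([0.5092, 0.3548, 0.0031]), array([0.5078, 0.3533, 0.0041])]
tray [array([0.5399, 0.3565, 0.0002]), array([0.5427, 0.353 , 0.0019])]
3.6
```

```bash
cat > go.py <<'E'
import sys
from h import *
def row(p,yaw):
    s=st(); Rt=R.from_quat(s["tool_rot"]); d=Rt.inv().apply(np.array(p)-s["tcp_pos"])
    c,n=np.cos(np.radians(yaw)),np.sin(np.radians(yaw))
    T=R.from_matrix(np.array([[c,n,0],[n,-c,0],[0,0,-1.]])); v=np.degrees((Rt.inv()*T).as_rotvec())
    return np.r_[v/5,d/.03].round(2)
if __name__=="__main__":
    s=st(); M=R.from_quat(s["tool_rot"]).as_matrix(); print("t",round(s["t"],2),"pos",np.round(s["tcp_pos"],4),"yaw",np.degrees(np.arctan2(M[1,0],M[0,0])).round(1),"tilt",np.degrees(np.arccos(-M[2,2])).round(2),"F",np.round(s["contact_force"],1),"w",round(s["gripper_width"],4),"q",np.round(s["qpos"],2))
    a=[float(x) for x in sys.argv[1:]]
    for i in range(0,len(a),4): print(row(a[i:i+3],a[i+3]).tolist())
E
python3 go.py .5135 .0552 .34 158  .2047 -.59 .34 19
```

```text
t 3.6 pos [ 0.2048 -0.5905  0.3039] yaw 19.1 tilt 0.01 F [-0.7 -0.4  0.4] w 0.0855 q [ 1.17  0.38  0.02  1.37 -0.01  1.39 -0.05]
[0.0, -0.0, -27.77, 16.77, -16.96, -1.2]
[-0.0, -0.0, 0.03, 0.0, -0.02, -1.2]
```

```bash
python3 -m crank '[0,0,0,0,0,-1.2,42, 0,0,-27.8,16.8,-17,-1.2,42, 0,0,-27.8,16.8,-17,-1.2,42, 0,0,-27.8,16.8,-17,-1.2,42, 0,0,-27.8,16.8,-17,-1.2,42, 0,0,-27.8,16.8,-17,-1.2,42, 0,0,-27.8,16.8,-17,-1.2,42, 0,0,-27.8,16.8,-17,-1.2,42]' 25; python3 go.py .5135 .0552 .34 158
```

```text
t: 4.6
tcp_pos: [0.3939, -0.1938, 0.3403]
tool_rot: [0.678, 0.735, -0.0, 0.001]
contact_force: [0.7, -0.5, 0.3]
gripper_width: 0.0423
t 4.6 pos [ 0.3939 -0.1938  0.3403] yaw 94.7 tilt 0.07 F [ 0.7 -0.5  0.3] w 0.0423 q [ 0.81 -0.02 -0.41  1.77 -0.01  1.39  0.48]
[0.0, 0.01, -12.67, 7.95, 4.65, 0.01]
```

```bash
python3 -m crank '[0,0,-12.7,8,4.7,0,42, 0,0,-12.7,8,4.7,0,42, 0,0,-12.7,8,4.7,0,42, 0,0,-12.7,8,4.7,0,42, 0,0,-12.7,8,4.7,0,42, 0,0,-12.7,8,4.7,0,42, 0,0,-12.7,8,4.7,0,42]' 25; python3 go.py .5135 .0552 .262 158
python3 - <<'E'
from h import *
for c in("top","scene"):
    im=grab_frame(c); cv2.imwrite(f"pics/{c}2.png",im)
a=cv2.imread("pics/top2.png")[150:270,200:340]; b=cv2.imread("pics/scene2.png")[110:230,210:350]
cv2.imwrite("pics/v2.png",cv2.resize(np.hstack([a,b]),(800,343),interpolation=cv2.INTER_CUBIC))
E
```

```text
t: 5.48
tcp_pos: [0.5159, 0.0545, 0.3398]
tool_rot: [0.193, 0.981, 0.0, -0.0]
contact_force: [0.6, -0.3, -0.9]
gripper_width: 0.0417
t 5.47 pos [0.5159 0.0545 0.3398] yaw 157.8 tilt 0.02 F [ 0.6 -0.3 -0.9] w 0.0417 q [ 0.48  0.2  -0.75  1.57  0.14  1.42  0.9 ]
[0.0, -0.0, -0.04, 0.08, -0.01, 2.59]
```

View pics/v2.png

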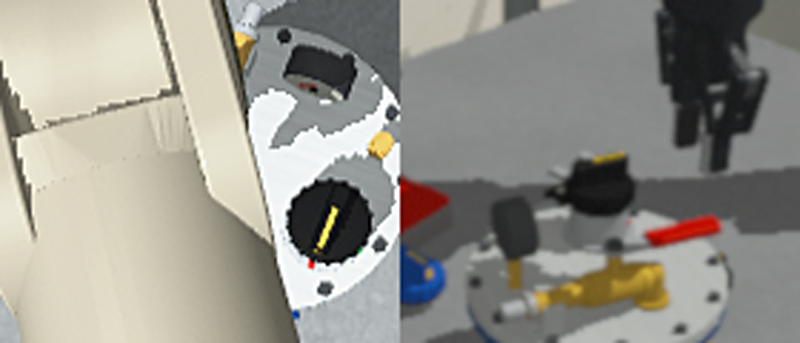

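The scene view shows the fingers, tips near (700,160), straddling the line above the red sleeve (685,232). I'll descend and grip it gently.

```bash
python3 -m crank '[0,0,0,0.1,0,1,42, 0,0,0,0.1,0,2,42, 0,0,0,0.1,0,2.6,42, 0,0,0,0.1,0,2.6,42, 0,0,0,0.1,0,2.6,10, 0,0,0,0.1,0,2.6,10, 0,0,0,0.1,0,2.6,10, 0,0,0,0.1,0,2.6,10]' 20
python3 - <<'E'
from go import *
s=st(); print(s["tcp_pos"],s["contact_force"],s["ft_torque"],s["gripper_width"])
g=np.array(s["tcp_pos"])[:2]; piv=np.array([.5829,.0269]); d=g-piv; rr=np.hypot(*d); a0=np.arctan2(d[1],d[0]); print("r",rr,"ang",np.degrees(a0))
M=R.from_quat(s["tool_rot"]).as_matrix(); y0=np.degrees(np.arctan2(M[1,0],M[0,0]))
for k in range(1,13):
    t=-8*k; a=a0+np.radians(t); print(t,row([*(piv+rr*np.array([np.cos(a),np.sin(a)])),s["tcp_pos"][2]],y0+t))
E
```

```text
t: 6.58
tcp_pos: [0.5136, 0.0554, 0.2631]
tool_rot: [0.193, 0.981, 0.0, 0.001]
contact_force: [-2.3, -0.8, 5.7]
gripper_width: 0.0184
[0.51356687 0.05539692 0.26314606] [-2.25223942 -0.82042658  5.72584091] [-0.18891594  0.44741251 -0.22430306] 0.01838325773746559
r 0.07496103386440862 ang 157.656630251289
-8 [ 0.01  0.02  1.6  -0.03  0.35  0.  ]
-16 [ 0.01  0.02  3.2  -0.1   0.69  0.  ]
-24 [ 0.01  0.02  4.8  -0.22  1.02  0.  ]
-32 [ 0.01  0.02  6.4  -0.38  1.32  0.  ]
-40 [ 0.01  0.02  8.   -0.59  1.6   0.  ]
-48 [ 0.01  0.02  9.6  -0.83  1.85  0.  ]
-56 [ 0.02  0.02 11.2  -1.11  2.07  0.  ]
-64 [ 0.02  0.02 12.8  -1.41  2.24  0.  ]
-72 [ 2.00e-02  1.00e-02  1.44e+01 -1.73e+00  2.37e+00  0.00e+00]
-80 [ 2.00e-02  1.00e-02  1.60e+01 -2.07e+00  2.46e+00  1.00e-02]
-88 [ 2.00e-02  1.00e-02  1.76e+01 -2.42e+00  2.49e+00  1.00e-02]
-96 [ 2.00e-02  1.00e-02  1.92e+01 -2.77e+00  2.48e+00  1.00e-02]
```

```bash
python3 -m crank '[0,0,1.6,-0.03,0.35,0,10, 0,0,3.2,-0.1,0.69,0,10, 0,0,4.8,-0.22,1.02,0,10, 0,0,6.4,-0.38,1.32,0,10, 0,0,8,-0.59,1.6,0,10, 0,0,9.6,-0.83,1.85,0,10, 0,0,9.6,-0.83,1.85,0,10]'
python3 - <<'E'
from go import *
s=st(); print(s["tcp_pos"],s["contact_force"],s["ft_torque"],s["gripper_width"],np.round(s["qpos"],2))
M=R.from_quat(s["tool_rot"]).as_matrix(); y0=np.degrees(np.arctan2(M[1,0],M[0,0])); print(y0)
g=np.array(s["tcp_pos"])[:2]; piv=np.array([.5829,.0269]); d=g-piv; rr=np.hypot(*d); a0=np.arctan2(d[1],d[0]); print("r",rr,"ang",np.degrees(a0))
for k in range(1,8):
    t=-8*k; a=a0+np.radians(t); print(t,row([*(piv+rr*np.array([np.cos(a),np.sin(a)])),s["tcp_pos"][2]],y0+t))
E
```

```text
t: 7.45
tcp_pos: [0.558, 0.097, 0.2631]
tool_rot: [0.576, 0.817, 0.0, 0.001]
contact_force: [-1.2, -2.2, 6.8]
gripper_width: 0.0182
[0.5580368  0.09704733 0.26314944] [-1.16294023 -2.1758894   6.82149799] [-0.61322291  0.46601149 -0.49967918] 0.018170718513403964 [ 0.26  0.34 -0.61  1.58  0.2   1.29 -0.04]
109.64151146596708
r 0.07442329376207515 ang 109.51649508015282
-8 [ 0.02  0.01  1.6  -0.02  0.35  0.  ]
-16 [ 0.02  0.01  3.2  -0.1   0.68  0.  ]
-24 [ 0.02  0.01  4.8  -0.22  1.01  0.  ]
-32 [ 0.02  0.01  6.4  -0.38  1.31  0.  ]
-40 [ 0.02  0.01  8.   -0.58  1.59  0.  ]
-48 [ 0.02  0.    9.6  -0.82  1.84  0.  ]
-56 [ 0.02  0.   11.2  -1.1   2.05  0.  ]
```

```bash
python3 -m crank '[0,0,1.6,-0.02,0.35,0,10, 0,0,3.2,-0.1,0.68,0,10, 0,0,4.8,-0.22,1.01,0,10, 0,0,6.4,-0.38,1.31,0,10, 0,0,8,-0.58,1.59,0,10, 0,0,8.4,-0.63,1.66,0,10, 0,0,8.4,-0.63,1.66,0,10]'
python3 - <<'E'
from go import *
s=st(); print(s["tcp_pos"],s["contact_force"],s["ft_torque"],s["gripper_width"],np.round(s["qpos"],2))
M=R.from_quat(s["tool_rot"]).as_matrix(); y0=np.degrees(np.arctan2(M[1,0],M[0,0])); print(y0)
g=np.array(s["tcp_pos"])[:2]; piv=np.array([.5829,.0269]); d=g-piv; rr=np.hypot(*d); a0=np.arctan2(d[1],d[0]); print("r",rr,"ang",np.degrees(a0))
for t in (-1.5,-3,-4.5,-6):
    a=a0+np.radians(t); print(t,row([*(piv+rr*np.array([np.cos(a),np.sin(a)])),s["tcp_pos"][2]],y0+t))
E
```

```text
t: 8.32
tcp_pos: [0.6084, 0.0962, 0.2629]
tool_rot: [0.83, 0.558, -0.002, -0.0]
contact_force: [-16.2, -5.0, 12.7]
gripper_width: 0.0182
[0.60844461 0.09617511 0.26290299] [-16.21048209  -5.04550715  12.68927026] [-0.9302025   3.46735364  0.56002935] 0.018176214345281203 [ 0.13  0.43 -0.47  1.44  0.2   1.33 -0.74]
67.85650240115727
r 0.0738347288890999 ang 69.758976041375
-1.5 [-0.04  0.04  0.3   0.    0.06 -0.  ]
-3 [-0.04  0.04  0.6   0.    0.13 -0.  ]
-4.5 [-0.04  0.04  0.9  -0.    0.19 -0.  ]
-6 [-0.04  0.04  1.2  -0.    0.26 -0.  ]
```

Contact at the stop: the lever is at about 69.8° world, and tank +y is about 69°. I'll release, rise and move over the cap.

```bash
python3 -m crank '[0,0,0,0,0,0,40, 0,0,0,0,0,0,40, 0,0,0,0,0,-1,40, 0,0,0,0,0,-2.6,40, 0,0,0,0,0,-2.6,40]' ; python3 go.py .5031 -.0638 .34 -21 .5031 -.0638 .30 -21
```

```text
t: 8.95
tcp_pos: [0.6118, 0.0972, 0.3445]
tool_rot: [0.83, 0.558, 0.004, 0.001]
contact_force: [0.7, 0.8, -0.4]
gripper_width: 0.0399
t 8.95 pos [0.6118 0.0972 0.3445] yaw 67.8 tilt 0.46 F [ 0.7  0.8 -0.4] w 0.0399 q [ 0.13  0.39 -0.48  1.3   0.18  1.48 -0.72]
[0.02, -0.1, 17.76, -6.34, -1.33, 0.11]
[0.02, -0.1, 17.76, -6.34, -1.34, 1.45]
```

```bash
python3 -m crank '[0,-0.1,17.8,-6.3,-1.3,0.1,40, 0,-0.1,17.8,-6.3,-1.3,0.1,40, 0,-0.1,17.8,-6.3,-1.3,0.1,40, 0,-0.1,17.8,-6.3,-1.3,0.1,40, 0,-0.1,17.8,-6.3,-1.3,0.1,40, 0,-0.1,17.8,-6.3,-1.3,0.1,40, 0,-0.1,17.8,-6.3,-1.3,0.1,40, 0,-0.1,17.8,-6.3,-1.3,0.1,40]' ; python3 go.py .5031 -.0638 .34 -21
python3 - <<'E'
from m import *
for c in("top","scene"):
    im=grab_frame(c); cv2.imwrite(f"pics/{c}3.png",im)
    for n in("cap_wing","lever_grip","lever_pivot","filler"):
        for r in nets.tip_of(c,n)[:3]: print(c,n,np.array(r["point"]),round(r["conf"],2))
a=cv2.imread("pics/top3.png")[150:270,230:370]; b=cv2.imread("pics/scene3.png")[110:230,220:360]
cv2.imwrite("pics/v3.png",cv2.resize(np.hstack([a,b]),(800,343),interpolation=cv2.INTER_CUBIC))
E
```

```text
t: 9.95
tcp_pos: [0.5029, -0.0639, 0.3362]
tool_rot: [0.987, -0.161, -0.003, 0.002]
contact_force: [0.2, 0.1, -0.8]
gripper_width: 0.0403
t 9.95 pos [ 0.5029 -0.0639  0.3362] yaw -18.5 tilt 0.46 F [ 0.2  0.1 -0.8] w 0.0403 q [ 0.31  0.13 -0.28  1.62  0.04  1.4  -1.86]
[0.06, 0.07, 0.5, 0.01, -0.0, -0.13]
top cap_wing [ 0.5753 -0.2555  0.0478] 0.43
top lever_grip [0.6075 0.0926 0.202 ] 0.93
top lever_pivot [0.5797 0.0259 0.2037] 0.72
scene cap_wing [ 0.5763 -0.2568  0.0456] 0.9
scene cap_wing [ 0.5018 -0.0662  0.2035] 0.77
scene cap_wing [ 0.6152 -0.0583  0.1984] 0.52
scene lever_grip [ 0.4993 -0.0621  0.1581] 0.61
scene lever_grip [0.6059 0.0902 0.2037] 0.54
scene lever_pivot [0.5845 0.0263 0.2006] 0.73
scene filler [ 0.5022 -0.0636  0.1781] 0.95
```

View pics/v3.png

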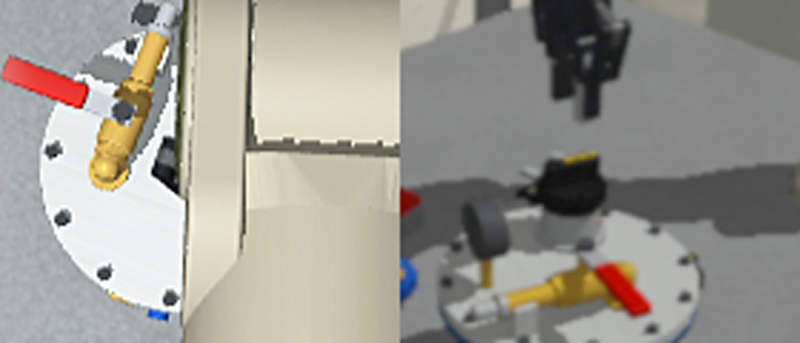

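The lever is now across the pipe, from (123,112) to (3,70) in the left half. The fingers hang above the cap's wing (580,160 in the right half). I'll descend in two steps.

```bash
python3 -m crank '[0.06,0.07,0.5,0,0,0.8,40, 0.06,0.07,0.5,0,0,1.5,40, 0.06,0.07,0.5,0,0,1.5,40, 0.06,0.07,0.5,0,0,1.5,40]' ; python3 go.py .5029 -.0636 .271 -21
```

```text
t: 10.95
tcp_pos: [0.5029, -0.064, 0.2928]
tool_rot: [0.984, -0.179, 0.001, 0.0]
contact_force: [0.5, -0.0, 0.5]
gripper_width: 0.0404
t 10.95 pos [ 0.5029 -0.064   0.2928] yaw -20.6 tilt 0.09 F [ 0.5 -0.   0.5] w 0.0404 q [ 0.31  0.15 -0.27  1.7   0.04  1.3  -1.9 ]
[-0.0, -0.02, 0.08, -0.01, -0.01, 0.73]
```

```bash
python3 -m crank '[0,0,0.05,0,0,0.4,40, 0,0,0.05,0,0,0.73,40, 0,0,0.05,0,0,0.73,40, 0,0,0.05,0,0,0.73,40]'; python3 -m crank '[0,0,0,0,0,0,5, 0,0,0,0,0,0,5, 0,0,0,0,0,0,5, 0,0,0,0,0,0,5, 0,0,0,0,0,0,5]' 60;  python3 go.py
```

```text
t: 11.45
tcp_pos: [0.5026, -0.0639, 0.2701]
tool_rot: [0.983, -0.181, 0.0, 0.0]
contact_force: [-0.8, 0.5, -0.8]
gripper_width: 0.0404
t: 12.08
tcp_pos: [0.5029, -0.0638, 0.2704]
tool_rot: [0.983, -0.181, 0.001, -0.0]
contact_force: [-0.4, 1.0, 5.0]
gripper_width: 0.0128
t 12.07 pos [ 0.5029 -0.0638  0.2704] yaw -20.9 tilt 0.09 F [-0.4  1.   5. ] w 0.0128 q [ 0.31  0.16 -0.27  1.73  0.05  1.25 -1.91]
```

```bash
python3 -m crank '[0,0,0,0,0,0.1,5, 0,0,0,0,0,0.2,5, 0,0,0,0,0,0.23,5, 0,0,0,0,0,0.23,5, 0,0,0,0,0,0.23,5]';  python3 go.py
```

```text
t: 12.7
tcp_pos: [0.503, -0.0638, 0.2642]
tool_rot: [0.983, -0.181, 0.001, -0.0]
contact_force: [-2.4, 1.5, 9.3]
gripper_width: 0.0128
t 12.7 pos [ 0.503  -0.0638  0.2642] yaw -20.9 tilt 0.12 F [-2.4  1.5  9.3] w 0.0128 q [ 0.31  0.17 -0.27  1.74  0.05  1.24 -1.91]
```

```bash
python3 -m crank '[0,0,0,0,0,0.02,5, 0,0,-1.5,0,0,0.02,5, 0,0,-3,0,0,0.02,5, 0,0,-4.5,0,0,0.02,5, 0,0,-6,0,0,0.02,5, 0,0,-6,0,0,0.02,5]';  python3 go.py; python3 -c "
from h import *
print(st()['ft_torque'])"
```

```text
t: 13.45
tcp_pos: [0.5035, -0.0642, 0.2639]
tool_rot: [0.997, 0.081, 0.002, 0.001]
contact_force: [-0.0, -0.5, 10.1]
gripper_width: 0.0128
t 13.45 pos [ 0.5035 -0.0642  0.2639] yaw 9.2 tilt 0.22 F [-0.  -0.5 10.1] w 0.0128 q [ 0.35  0.17 -0.32  1.74  0.06  1.24 -1.39]
[0.00551565 0.01902473 0.0933448 ]
```

```bash
python3 -m crank '[0,0,-1.5,0,0,0.01,5, 0,0,-3,0,0,0.01,5, 0,0,-4.5,0,0,0.01,5, 0,0,-6,0,0,0.01,5, 0,0,-7.5,0,0,0.01,5, 0,0,-9,0,0,0.01,5, 0,0,-9.6,0,0,0.01,5, 0,0,-9.6,0,0,0.01,5]';  python3 go.py; python3 -c "
from h import *
print(st()['ft_torque'])"
```

```text
t: 14.45
tcp_pos: [0.5036, -0.0641, 0.2637]
tool_rot: [0.878, 0.479, 0.001, 0.001]
contact_force: [-0.2, -0.3, 9.9]
gripper_width: 0.0131
t 14.45 pos [ 0.5036 -0.0641  0.2637] yaw 57.2 tilt 0.23 F [-0.2 -0.3  9.9] w 0.0131 q [ 0.42  0.18 -0.4   1.74  0.07  1.24 -0.57]
[ 0.09955666 -0.01980126  0.1159871 ]
```

```bash
python3 -m crank '[0,0,0,0,0,-0.1,5, 0,0,0,0,0,-0.2,5, 0,0,0,0,0,-0.3,5, 0,0,0,0,0,-0.42,5, 0,0,0,0,0,-0.42,5]';  python3 go.py
```

```text
t: 15.08
tcp_pos: [0.5024, -0.064, 0.2746]
tool_rot: [0.878, 0.478, -0.0, 0.0]
contact_force: [0.8, -0.6, 0.6]
gripper_width: 0.0126
t 15.07 pos [ 0.5024 -0.064   0.2746] yaw 57.1 tilt 0.02 F [ 0.8 -0.6  0.6] w 0.0126 q [ 0.42  0.17 -0.4   1.72  0.07  1.27 -0.57]
```

```bash
python3 -m crank '[0,0,0,0,0,-0.15,5, 0,0,0,0,0,-0.3,5, 0,0,0,0,0,-0.3,5]';  python3 go.py; python3 -m crank '[0,0,0,0,0,-0.5,5, 0,0,0,0,0,-1.2,5, 0,0,0,0,0,-2.2,5, 0,0,0,0,0,-2.2,5]';  python3 go.py
python3 - <<'E'
from m import *
for c in("top","scene"):
    im=grab_frame(c); cv2.imwrite(f"pics/{c}4.png",im)
    for n in("cap","tray","cap_place"):
        for r in nets.tip_of(c,n)[:3]: print(c,n,np.array(r["point"]),round(r["conf"],2))
a=cv2.imread("pics/top4.png")[150:310,100:260]; b=cv2.imread("pics/scene4.png")[110:270,220:380]
cv2.imwrite("pics/v4.png",cv2.resize(np.hstack([a,b]),(800,400),interpolation=cv2.INTER_CUBIC))
E
```

```text
t: 15.45
tcp_pos: [0.5026, -0.0639, 0.284]
tool_rot: [0.878, 0.478, 0.0, 0.0]
contact_force: [0.4, -0.6, -1.0]
gripper_width: 0.0126
t 15.45 pos [ 0.5026 -0.0639  0.284 ] yaw 57.1 tilt 0.03 F [ 0.4 -0.6 -1. ] w 0.0126 q [ 0.42  0.16 -0.4   1.71  0.07  1.28 -0.57]
t: 15.95
tcp_pos: [0.5035, -0.0638, 0.353]
tool_rot: [0.878, 0.478, 0.002, 0.002]
contact_force: [-0.1, -0.6, -2.1]
gripper_width: 0.013
t 15.95 pos [ 0.5035 -0.0638  0.353 ] yaw 57.1 tilt 0.34 F [-0.1 -0.6 -2.1] w 0.013 q [ 0.42  0.13 -0.39  1.59  0.05  1.43 -0.55]
top tray [0.544  0.3533 0.0026] 0.91
top cap_place [0.5047 0.352  0.001 ] 0.81
scene cap [ 0.501  -0.0618  0.2369] 0.93
scene cap [ 0.5741 -0.2542  0.0011] 0.53
scene cap [ 0.3469 -0.0436  0.0041] 0.39
scene cap_place [0.5083 0.3531 0.0029] 0.63
```

View pics/v4.png

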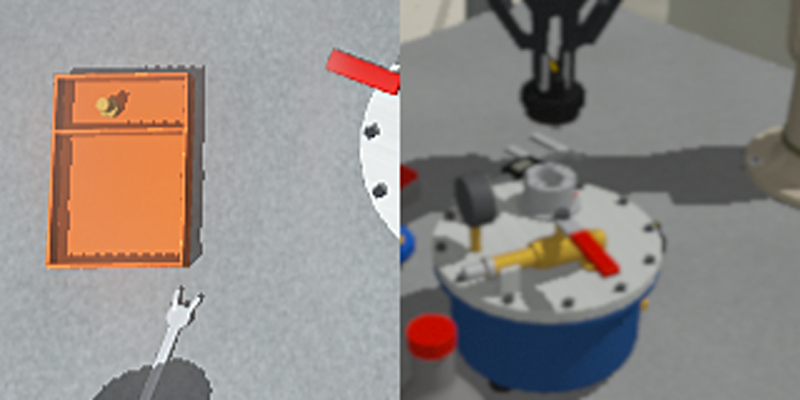

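The cap is off the neck and held upright under the gripper (right half, 553,100). The lever is still across, and the bay centre is near (0.508, 0.353).

```bash
python3 go.py .508 .3535 .353 57
```

```text
t 16.35 pos [ 0.5023 -0.064   0.3492] yaw 57.1 tilt 0.04 F [ 0.  -0.4 -1.4] w 0.0124 q [ 0.42  0.13 -0.39  1.6   0.05  1.43 -0.55]
[-0.01, 0.0, 0.03, 11.79, -7.39, -0.13]
```

```bash
python3 -m crank '[0,0,0,1,-0.6,-0.1,5, 0,0,0,2.4,-1.5,-0.1,5, 0,0,0,3.9,-2.4,-0.1,5, 0,0,0,5.4,-3.4,-0.1,5, 0,0,0,6.9,-4.3,-0.1,5, 0,0,0,8.4,-5.3,-0.1,5, 0,0,0,9.9,-6.2,-0.1,5, 0,0,0,11.2,-7,-0.1,5]'; python3 -m crank '[0,0,0,0.6,-0.4,0,5, 0,0,0,0.6,-0.4,0,5, 0,0,0,0.6,-0.4,0,5]';  python3 go.py .508 .3535 .16 57 .508 .3535 .124 57
```

```text
t: 17.35
tcp_pos: [0.5082, 0.3341, 0.3523]
tool_rot: [0.878, 0.478, -0.0, 0.0]
contact_force: [0.7, -0.6, -0.8]
gripper_width: 0.0123
t: 17.73
tcp_pos: [0.5085, 0.3531, 0.3523]
tool_rot: [0.878, 0.478, -0.0, 0.001]
contact_force: [-0.6, -0.6, -1.3]
gripper_width: 0.0124
t 17.73 pos [0.5085 0.3531 0.3523] yaw 57.1 tilt 0.07 F [-0.6 -0.6 -1.3] w 0.0124 q [-0.22  0.43 -0.64  1.28  0.25  1.52 -1.4 ]
[0.01, 0.01, 0.02, 0.01, -0.03, 6.41]
[0.01, 0.01, 0.02, 0.01, -0.03, 7.61]
```

```bash
python3 -m crank '[0,0,0,0,0,1,5, 0,0,0,0,0,2.3,5, 0,0,0,0,0,3.6,5, 0,0,0,0,0,4.9,5, 0,0,0,0,0,6,5, 0,0,0,0,0,6.8,5, 0,0,0,0,0,7.4,5, 0,0,0,0,0,7.4,5]';  python3 go.py .508 .3535 .116 57
python3 - <<'E'
from m import *
for c in("top","scene"):
    im=grab_frame(c); cv2.imwrite(f"pics/{c}5.png",im)
    for r in nets.tip_of(c,"cap")[:3]: print(c,np.array(r["point"]),round(r["conf"],2))
b=cv2.imread("pics/scene5.png")[210:390,310:510]
cv2.imwrite("pics/v5.png",cv2.resize(b,(660,594),interpolation=cv2.INTER_CUBIC))
E
```

```text
t: 18.73
tcp_pos: [0.5083, 0.3525, 0.1296]
tool_rot: [0.879, 0.478, -0.001, 0.001]
contact_force: [-0.1, 0.6, -0.1]
gripper_width: 0.0125
t 18.73 pos [0.5083 0.3525 0.1296] yaw 57.1 tilt 0.12 F [-0.1  0.6 -0.1] w 0.0125 q [-0.23  0.58 -0.59  1.58  0.35  1.1  -1.48]
[0.0, 0.02, 0.01, 0.02, -0.03, 0.45]
top [ 0.5757 -0.2547 -0.0006] 0.93
top [ 0.3449 -0.0505  0.0031] 0.87
top [0.51   0.3592 0.0205] 0.84
scene [ 0.5742 -0.2541  0.0037] 0.91
scene [0.5851 0.026  0.2013] 0.66
scene [0.5079 0.3536 0.019 ] 0.62
```

View pics/v5.png

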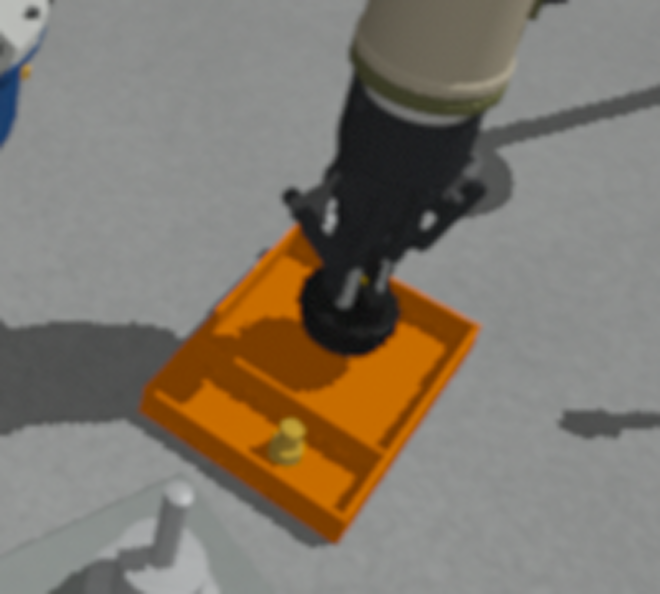

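The cap hovers about 15 mm above the middle of the large bay (350,310). I'll lower it until it makes contact.

```bash
python3 -m crank '[0,0,0,0,0,0.2,5, 0,0,0,0,0,0.35,5, 0,0,0,0,0,0.42,5, 0,0,0,0,0,0.42,5]';  python3 go.py;  python3 -m crank '[0,0,0,0,0,0.05,5, 0,0,0,0,0,0.1,5, 0,0,0,0,0,0.1,5]';  python3 go.py
```

```text
t: 19.42
tcp_pos: [0.5082, 0.3537, 0.1178]
tool_rot: [0.878, 0.478, -0.0, 0.0]
contact_force: [-0.3, -0.6, -1.6]
gripper_width: 0.0128
t 19.43 pos [0.5082 0.3537 0.1178] yaw 57.1 tilt 0.03 F [-0.3 -0.6 -1.6] w 0.0128 q [-0.24  0.6  -0.59  1.58  0.36  1.07 -1.49]
t: 19.8
tcp_pos: [0.5083, 0.3538, 0.115]
tool_rot: [0.878, 0.478, 0.0, 0.0]
contact_force: [-0.2, 0.5, -1.1]
gripper_width: 0.0132
t 19.8 pos [0.5083 0.3538 0.115 ] yaw 57.1 tilt 0.03 F [-0.2  0.5 -1.1] w 0.0132 q [-0.24  0.6  -0.58  1.59  0.36  1.07 -1.49]
```

```bash
python3 -m crank '[0,0,0,0,0,0.04,5, 0,0,0,0,0,0.04,5]';  python3 go.py;  python3 -m crank '[0,0,0,0,0,0.03,5, 0,0,0,0,0,0.03,5]';  python3 go.py
```

```text
t: 20.05
tcp_pos: [0.5084, 0.3539, 0.1146]
tool_rot: [0.878, 0.478, 0.0, 0.0]
contact_force: [-1.3, -1.7, 5.4]
gripper_width: 0.0126
t 20.05 pos [0.5084 0.3539 0.1146] yaw 57.1 tilt 0.06 F [-1.3 -1.7  5.4] w 0.0126 q [-0.24  0.6  -0.58  1.59  0.36  1.07 -1.49]
t: 20.3
tcp_pos: [0.5085, 0.354, 0.1146]
tool_rot: [0.878, 0.478, 0.001, 0.0]
contact_force: [-4.0, -4.4, 12.1]
gripper_width: 0.0126
t 20.3 pos [0.5085 0.354  0.1146] yaw 57.1 tilt 0.09 F [-4.  -4.4 12.1] w 0.0126 q [-0.24  0.6  -0.58  1.59  0.36  1.07 -1.49]
```

The cap is on the floor. I'll ease off the press, open, and retreat straight up.

```bash
python3 -m crank '[0,0,0,0,0,-0.04,5, 0,0,0,0,0,-0.04,16, 0,0,0,0,0,-0.04,26, 0,0,0,0,0,-0.04,40, 0,0,0,0,0,-0.04,40, 0,0,0,0,0,-0.5,40, 0,0,0,0,0,-2,40, 0,0,0,0,0,-4,40]' 20;  python3 go.py; python3 -m crank '[0,0,0,-2,1,-2,40, 0,0,0,-4,2,-2,40, 0,0,0,-6,3,-2,40, 0,0,0,-8,4,-2,40, 0,0,0,-8,4,-2,40]'; python3 go.py
python3 - <<'E'
from m import *
for c in("top","scene"):
    im=grab_frame(c); cv2.imwrite(f"pics/{c}6.png",im)
    for n in ("cap","cap_wing","cap_place","tray","lever_grip","lever_pivot"):
      for r in nets.tip_of(c,n)[:3]: print(c,n,np.array(r["point"]),round(r["conf"],2))
a=cv2.imread("pics/top6.png")[150:310,100:310]; b=cv2.imread("pics/scene6.png")[170:380,300:510]
a=cv2.resize(a,(400,305)); b=cv2.resize(b,(400,400)); a=cv2.copyMakeBorder(a,0,95,0,0,0)
cv2.imwrite("pics/v6.png",np.hstack([a,b]))
E
```

```text
t: 21.3
tcp_pos: [0.5077, 0.3534, 0.234]
tool_rot: [0.878, 0.478, -0.001, 0.0]
contact_force: [1.3, 0.2, 0.6]
gripper_width: 0.04
t 21.3 pos [0.5077 0.3534 0.234 ] yaw 57.1 tilt 0.11 F [1.3 0.2 0.6] w 0.04 q [-0.21  0.48 -0.63  1.47  0.29  1.29 -1.44]
t: 21.92
tcp_pos: [0.4784, 0.0838, 0.2944]
tool_rot: [0.879, 0.477, 0.001, 0.001]
contact_force: [0.3, 0.4, 0.1]
gripper_width: 0.0402
t 21.93 pos [0.4784 0.0838 0.2944] yaw 56.9 tilt 0.16 F [0.3 0.4 0.1] w 0.0402 q [ 0.28  0.12 -0.57  1.74  0.07  1.3  -0.88]
top cap [0.5113 0.358  0.0043] 0.82
top cap [ 0.5758 -0.2524  0.0009] 0.58
top cap [ 0.3473 -0.0503  0.0025] 0.53
top cap_wing [ 0.5775 -0.2523  0.0479] 0.96
top cap_wing [ 0.3438 -0.0523  0.0381] 0.77
top cap_wing [0.5084 0.3564 0.0504] 0.74
top cap_place [0.5061 0.3501 0.0051] 0.88
top tray [0.5405 0.3512 0.0002] 0.82
top lever_grip [0.6098 0.0905 0.2046] 0.78
top lever_pivot [0.5822 0.022  0.2008] 0.5
top lever_pivot [ 0.7933  0.0857 -0.0011] 0.3
scene cap [0.5051 0.3547 0.0026] 0.64
scene cap [ 0.5754 -0.2558  0.0029] 0.63
scene cap [ 0.3453 -0.0445  0.0028] 0.61
scene cap_wing [0.5097 0.3514 0.0493] 0.96
scene cap_wing [ 0.5749 -0.2558  0.0457] 0.65
scene cap_wing [ 0.3492 -0.0472  0.0349] 0.56
scene cap_place [0.508  0.3545 0.0036] 0.9
scene tray [0.5415 0.3586 0.0005] 0.94
scene lever_grip [0.608  0.0931 0.2046] 0.81
scene lever_grip [0.6032 0.3697 0.0036] 0.52
scene lever_grip [ 0.5066  0.3567 -0.0014] 0.37
scene lever_pivot [0.587  0.029  0.2015] 0.79
scene lever_pivot [ 0.6161 -0.0603  0.2021] 0.34
```

View pics/v6.png

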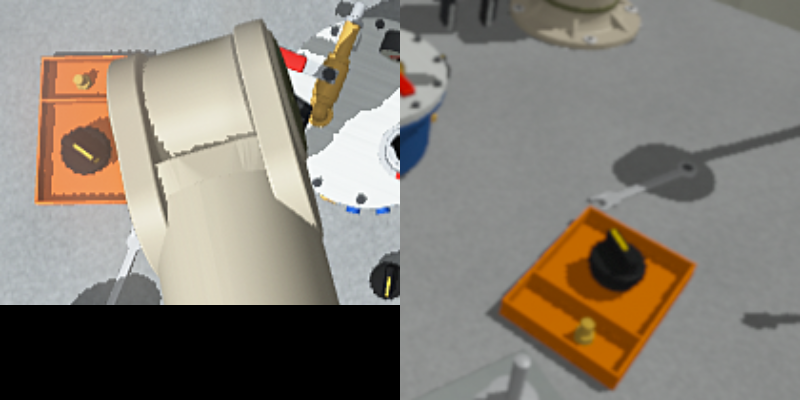

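The cap stands upright in the bay: its wing point is at z 0.050 directly above its origin. The lever still lies across the pipe and the arm touches nothing, so I'm handing in.

```bash
python3 -c "
from h import *
print(bot.hand_in())"
```

```text
the job is handed in; nothing more can be done
None
```

The job is done and handed in at about 22 s of the 59 s. I saw no sign of a fault, but the hand-in gives no verdict.

- **Valve:** I gripped the red sleeve and turned it about 90° clockwise to its stop, with about 17 N sideways at the stop. Afterwards the lever pointed at about 69–70° in world axes, against about 69° expected for shut. It still read shut in the last pictures.
- **Cap:** I pressed it about 6–7 mm (9–10 N at the wrist), turned it 78° anticlockwise, and lifted it off with no sign of catching. I then lowered it into the large bay until the wrist force read 12 N, eased off and let go.
- **Last checks:** Both cameras put the cap's foot within about 10 mm of the bay centre and near floor height (z 0.003–0.004 m). The wing centre read z 0.050 m against 0.051 m expected, so the cap is upright. The fingers read no contact force. The pictures I viewed showed nothing else disturbed, but the last ones did not show all the loose things and I did not measure them.
- **Disagreements:** The two cameras differed by up to about 7 mm on some points, such as the tray origin and lever pivot. A few low-confidence or misplaced network hits were ignored. None of this came near the limits.

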